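# Seat a loose crank in a clamp's hidden square drive and clamp a casting

### The arm

A 6-joint arm with a two-finger parallel gripper is mounted at the origin on the work surface. World frame = base frame: x ahead of the robot, y to its left, z up, the work surface at z = 0. Lengths are in m, angles in rad, forces in N, time in s.
With the tool pointing down it reaches from about 0.375 to 0.9 m from the base axis. Payload 3.1 kg.
Tool frame: the origin (TCP) lies on the centre line of the jaws, within the pads' length; the fingertips stand 25 mm ahead of it and the grasp point (between the pads) lies 6 mm ahead of it (robot.nose_length is the y of the fingertips in the tool frame, in m); y points along the fingers, z is the direction in which the jaws open and shut, and the axes are right-handed (so a half turn about y gives the same grasp; the last joint's range is limited). The gripper opens to 87 mm and grips with 3 to 60 N. Pads are 19 mm wide; open, the fingers measure 117 mm over their backs; the gripper's body (75 mm by 190 mm) begins 51 mm behind the grasp point.
Start: joints at [-1.514, 0.527, 1.433, -0, 1.181, -0.178], TCP at [0.145, -0.608, 0.248] pointing down, gripper open.
Joint ranges: [-3.08, 3.08], [-0.75, 2.2], [0.22, 2.44], [-1.43, 4.57], [0, 2.65], [-2.85, 2.85]. Speed limits (rad/s): [2.79, 2.79, 3.14, 3.14, 3.14, 3.14].

### API

Orientations are given as a unit quaternion [x, y, z, w].
In Python, from rig import robot, eyes, ticket gives the robot as it stands.
- The arm moves only by the tool play_rows, never from a script. Its argument "series" is a list of rows, each a list of 7 numbers: the opening, from 0 (shut) to 1 (fully open), then the shift along the tool's x, y, z scaled (see below), then the turn, a rotation vector about the tool's x, y, z scaled (see below). In form: [[claw, dx, dy, dz, ax, ay, az], ...]. A call has 1 to 12 rows; each row shifts and turns the commanded pose from where the row before left it, along the tool's axes as they then stand; what a row does not reach is not made up. The controller multiplies each number of a shift by 100 mm and each number of a turn by 180 degrees. A row lasts 1/12 s, in which the tool goes at most 41.7 mm and 7.16 degrees, less where a joint would pass 70% of its speed; a pose out of reach is approached as far as the arm can. A call with a number of a shift or a turn outside -1 to 1 is refused whole. A call with a gripper value outside its range is refused whole. The fingers move at their own pace and stop on an object; "grip_force" is the grip in N (left out, the last holds). Time passes only in rows, so rows that do not move let the fingers close. It gives the time, the measured TCP pose, the force and the opening at its end, in the units of the state.
- robot.get_obs(): the state, without advancing time (a new reading comes with each control period).
- eyes.camera(name): name is "scene" or "top"; returns the picture (384x512x3 uint8, red, green, blue); there is no depth.
- eyes.camera_params(name): a dict with "K" (3x3 intrinsics, pixels), "D" ([k1, k2, p1, p2, k3] as OpenCV has them; the pictures are not rectified), "rvec" (rotation vector, rad) and "tvec" (3), from world to camera coordinates, as OpenCV has them. Camera axes: x right, y down, z forward; pixel columns grow to the right and rows downward; lengths in m; the calibration is good to about 2 mm. A picture is of the moment at which its call begins. camera_params takes no time and is no camera call.
- ticket.hand_in(): hands the job in, once; it reports no verdict.
The state is a dict: "time": time; "q": joint angles; "joint_velocities": joint speeds; "joint_torque": joint torques, N m; "position": TCP position; "tool_rot": TCP orientation; "ft_force": force on the tool from outside, world axes, zero at the start; "moment": the same for the moment, N m; "grip_width": finger opening in m.
Only numpy, scipy, OpenCV 4.12 (cv2) and the standard library are available. Lean on these libraries where they do the work, as an engineer would, in place of code of your own. Each camera call takes 0.05 s, during which the arm holds its last target.

### The job

Clamp the casting in the inspection fixture: take the loose crank out of its wooden holder, put its square end down the round well of the fixture's drive housing and feel gently for the hidden square socket until it drops fully home, then turn it clockwise (seen from above) until the jaw holds the casting snugly against the stop, firm but not forced. Do not press hard on the sprung drive, leave the crank standing in the drive, let go of it, and leave everything else on the table where it is.

Things in the scene. Friction and masses are not known exactly. Their poses are not given: they have to be found in the camera images.
- crank_grip (a point): Centre of the crank's hub, the place to grip: a dark steel square 26x26, 44 tall (20 above this point). Frame: z up, x along the crank arm; the hub's flats face x and y. Grip across y, as the arm leaves towards +x at the hub's foot. 24 below this point is a collar's top face, 44 across, 6 thick. The loose crank weighs 0.35 kg and stands upright in its holder at the start
- crank_tip (a point): Centre of the bottom end of the crank's bright square bar, 98 below crank_grip on the same axis, same frame. The bar is 20x20 (28.3 over corners), 68 long below the collar, its flats parallel to the hub's; its last 2 mm are stepped down to 19x19, so it may catch there first, some 14 above the floor, and need a little turning to and fro to drop on
- crank_knob (a point): Middle of the crank's round upright black knob, 20 across, 87 from the hub axis along the crank's +x, at the end of a level arm 18 wide, 10 thick. Same frame. The knob does not spin
- holder: Fixed plywood block 80x80x80 where the crank is parked: it hangs by its collar on the block's top, its bar in a loose hole 34 across, 72 deep. Origin at the centre of the underside
- well_mouth (a point): Centre of the mouth of the round vertical well in the flat top, 80 above the table, of the fixture's grey drive housing 90x90. The well is a guide bore 30.8 across and 38 deep, mouth chamfered 3 mm; the crank's bar turns freely in it. Right below it is a spindle with a square socket. Frame: y from the well along the fixture to jaw, casting and stop; z up
- socket_floor (a point): Centre of the square socket's floor at rest, 54 below well_mouth, frame as there (not turned with the square). Socket 22.4 wide, 16 deep: a bar that missed the square stands 38 below the mouth; fully home it is on the floor. The square's angle varies, is unmeasured and too deep to see: find it by turning with light down pressure (repeats each 90 deg, drops in within some 7 deg)
- press (a joint): How far (m) the sprung spindle is pushed down: 0 at rest, up to 0.012. Gives way from about 3.5 N, 2.5 N per mm; over 8 mm (about 23 N) damages it. It cannot turn anticlockwise from its start; clockwise it turns against roughly 0.25 N m of friction, up to 2.2 rad, and friction holds it (25 N of clamping) when let go. The bar has some 15 deg of play in the socket
- jaw_face (a point): Centre of the clamping face of the fixture's steel sliding jaw, 56 wide, 36 high; y points to casting and stop. It starts fully back and moves along y 8 mm per radian of clockwise turn of the spindle; it has 5 to 9 mm to close before both sides of the casting bear. The face is a pad sprung on the jaw, giving way along -y by 1 mm per 12 N, at most 6 mm
- jaw: The jaw's carrier behind the sprung pad; origin at its lower back, 24 behind the unloaded clamping face. Each newton of clamping adds 0.008 N m to the crank's torque, so 0.1 rad of turn after bearing adds about 10 N or 0.08 N m. Snug is 12 N or more on jaw and stop, 20 to 30 N is right (0.16 to 0.24 N m above the free-turning torque), over 60 N forces it
- stop: Fixture's fixed stop, dark steel block 80x24x44 on the base plate; origin at the centre of its underside, 12 above the table; the face that meets the casting is 12 from it along -y. Its distance from the jaw varies by 4 mm
- casting: Loose aluminium bracket 96 long, 84 wide (along y, between the two flat side walls that are clamped), 52 high, about 0.45 kg, lying on the fixture's base plate between jaw and stop. Origin at the centre of its underside, 12 above the table. It need not be handled
- bolt_a: hex bolt standing head-down on the fixture's base plate, 17 wide, 30 tall; a bystander, not to be moved
- bolt_b: hex bolt standing head-down on the table, 17 wide, 38 tall; a bystander, not to be moved
- gauge_block: plain steel block 35x30x20, near the crank's holder; a bystander, not to be moved
- rule: steel rule 200x25x3 lying flat; a bystander, not to be moved
- marker: marker pen 130 long, 15 thick, lying; a bystander, not to be moved
- spanner: spanner 180 long, lying; a bystander, not to be moved
- bolt_cup: small grey plastic bowl, 70 across, 50 high; a bystander, not to be moved
There are look-alikes about, which are no part of the job. Leave any green or pink look-alike of the part that bears crank_grip alone.

How it is judged:
On the way, in this order (a step that is already met when the one before it is completed fails the run):
1. the crank's square end is fully home in the hidden socket (z of crank_tip in the frame of socket_floor below 0.004 m and horizontal distance between crank_tip and socket_floor below 0.004 m and angle between crank_tip's own z axis and vertical below 0.1 rad), for 0.15 s.
2. the jaw bears on the casting with 12 N or more and the casting on the stop (all of step 1 and contact force between jaw and casting above 12 N and contact force between casting and stop above 12 N), for 0.2 s.
At the end, for the whole second after the job is handed in: The crank stands in the drive, released, its end within 4 mm of the socket's floor and axis and upright within 0.1 rad; the jaw and the stop each press on the casting with 12 N or more; the casting is within 20 mm of its start (all of step 2 and distance of casting from where it was at the start of the episode below 0.02 m); the robot touches nothing.
It fails at once if the sprung spindle pushed down more than 8 mm (about 23 N) (value of joint press above 0.008 m).
It fails at once if casting clamped with more than 60 N (contact force between jaw and casting above 60 N).
It fails at once if a bystander moved more than 30 mm (distance of any of bolt_a, bolt_b, gauge_block, rule, marker, spanner, bolt_cup from where it was at the start of the episode above 0.03 m).
It also fails if it takes over 72 s, if anything falls off the work surface, if the arm or the gripper's body presses on something with over 40 N, if the wrist force passes 120 N, or if a joint passes its speed limit or range.

## Working session

There is one attempt and no reset: what is moved stays moved. The work goes in short steps, Python scripts to look and compute and a tool call to move; the robot and the scene stay as the last step left them, time stands still between calls to the robot, and variables do not carry over. Pictures are saved under pics/ and viewed, and the job is handed in when it is done.

Besides the shell and the picture viewer there is one more tool, called after "Emit:" by a JSON object that holds its "method" and its "body". play_rows: Moves the arm, as the interface text tells. Its arguments: {"type":"object","properties":{"series":{"type":"array","items":{"type":"array","items":{"type":"number"}}},"grip_force":{"type":"number"}},"required":["series"]}

```bash
ls; mkdir -p pics
python3 - <<'E'
from rig import robot, eyes, ticket
import cv2, json
o=robot.get_obs()
print(o, robot.nose_length)
for n in("scene","top"):
    im=eyes.camera(n); cv2.imwrite(f"pics/{n}0.png",cv2.cvtColor(im,cv2.COLOR_RGB2BGR))
    print(n,eyes.camera_params(n))
E
```

```text
pics
{'time': 0.0, 'q': array([-1.51448400e+00,  5.28494491e-01,  1.43392661e+00,  1.27933657e-05,
        1.18141225e+00, -1.78504074e-01]), 'joint_velocities': array([ 7.52724376e-04,  1.84211182e-03, -1.20641743e-03,  3.62217082e-04,
       -1.56459270e-04,  7.32197643e-05]), 'joint_torque': array([ 9.44653148e-04, -4.40040135e+01, -1.76589936e+01,  6.32041739e-02,
        5.81121398e-02, -1.68198890e-04]), 'position': array([ 0.14540482, -0.6071332 ,  0.24654646]), 'tool_rot': array([-0.08277522,  0.70302899, -0.70144804,  0.08288031]), 'ft_force': array([-0.44567257,  0.2328206 ,  0.19908188]), 'moment': array([0.01564315, 0.00211972, 0.03621365]), 'grip_width': 0.08690475288697284} 0.025
scene {'K': array([[377.30074267,   0.        , 253.6619849 ],
       [  0.        , 377.30074267, 195.98250709],
       [  0.        ,   0.        ,   1.        ]]), 'D': array([-0.04872149,  0.        ,  0.        ,  0.        ,  0.        ]), 'rvec': array([ 1.87037957,  1.16442148, -0.62660569]), 'tvec': array([-0.30791562, -0.13440321,  1.35419559])}
top {'K': array([[443.13957239,   0.        , 256.94238653],
       [  0.        , 443.13957239, 189.51562247],
       [  0.        ,   0.        ,   1.        ]]), 'D': array([0.00401082, 0.        , 0.        , 0.        , 0.        ]), 'rvec': array([ 2.13137381, -2.14541447,  0.17801286]), 'tvec': array([0.10814759, 0.52432774, 1.06856532])}
```

View pics/scene0.png

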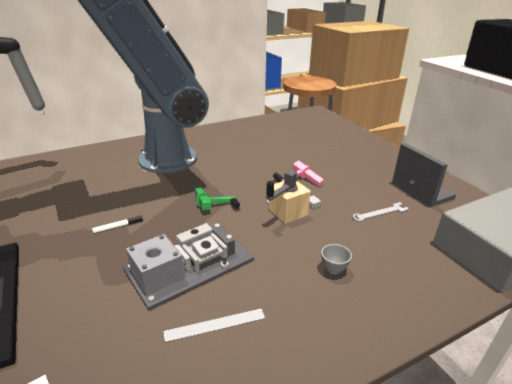

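View pics/top0.png

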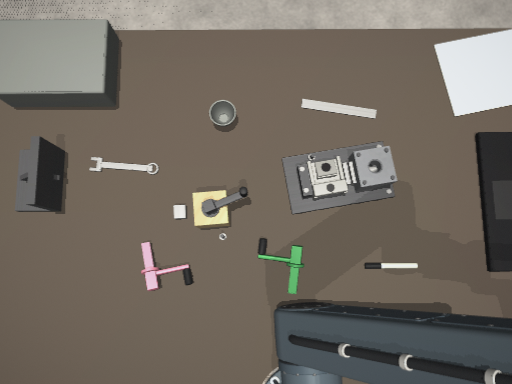

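The crank stands in the holder near top pixel (210,206), with its knob at (243,191). The drive well is near (375,167). I'll zoom in on both.

```bash
cat > h.py <<'E'
import cv2, numpy as np
from rig import robot, eyes, ticket
def cam(n):
    p=eyes.camera_params(n); R=cv2.Rodrigues(p["rvec"])[0]; return p,R,p["tvec"]
def plane(n,uv,z):
    p,R,t=cam(n); uv=np.array(uv,float).reshape(-1,1,2)
    d=cv2.undistortPoints(uv,p["K"],p["D"]).reshape(-1,2); d=np.c_[d,np.ones(len(d))]@R
    c=-R.T@t; s=(z-c[2])/d[:,2]; return c+s[:,None]*d
def proj(n,P):
    p,R,t=cam(n); return cv2.projectPoints(np.array(P,float).reshape(-1,1,3),p["rvec"],p["tvec"],p["K"],p["D"])[0].reshape(-1,2)
def snap(n,name,crop=None,k=1):
    im=cv2.cvtColor(eyes.camera(n),cv2.COLOR_RGB2BGR); cv2.imwrite(f"pics/{name}.png",im)
    if crop: x,y,w,h=crop; cv2.imwrite(f"pics/{name}c.png",cv2.resize(im[y:y+h,x:x+w],None,fx=k,fy=k,interpolation=cv2.INTER_CUBIC))
    return im
E
python3 - <<'E'
import cv2
from h import *
a=cv2.imread("pics/top0.png"); 
def c(im,x,y,w,h,k,n): cv2.imwrite(n,cv2.resize(im[y:y+h,x:x+w],None,fx=k,fy=k,interpolation=cv2.INTER_CUBIC))
c(a,180,170,80,70,8,"pics/c1.png"); c(a,280,130,120,90,6,"pics/c2.png")
s=cv2.imread("pics/scene0.png")
c(s,255,160,80,70,8,"pics/c3.png"); c(s,120,215,140,90,5,"pics/c4.png")
for n in("scene","top"):
    p,R,t=cam(n); print(n,-R.T@t)
print(plane("top",[(256,192),(356,192),(256,92)],0))
E
```

```text
scene [ 1.22211292 -0.27456975  0.61463276]
top [0.34534783 0.1093659  1.13895623]
[[ 0.52545804  0.10701858  0.        ]
 [ 0.5238126  -0.15332003  0.        ]
 [ 0.79894566  0.10524662  0.        ]]
```

View pics/c1.png

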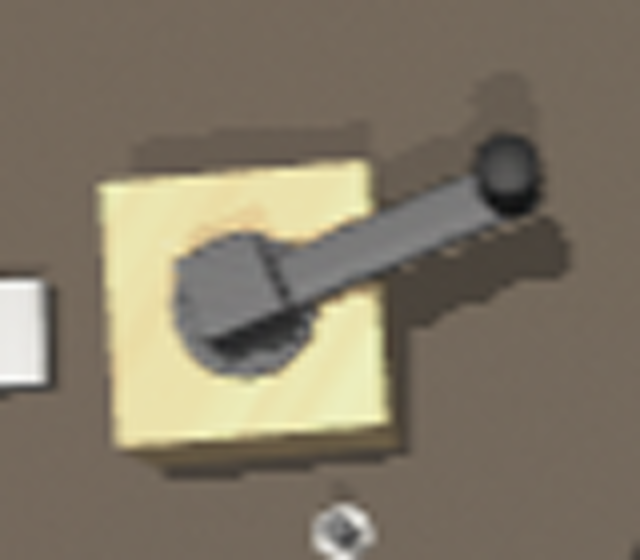

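View pics/c2.png

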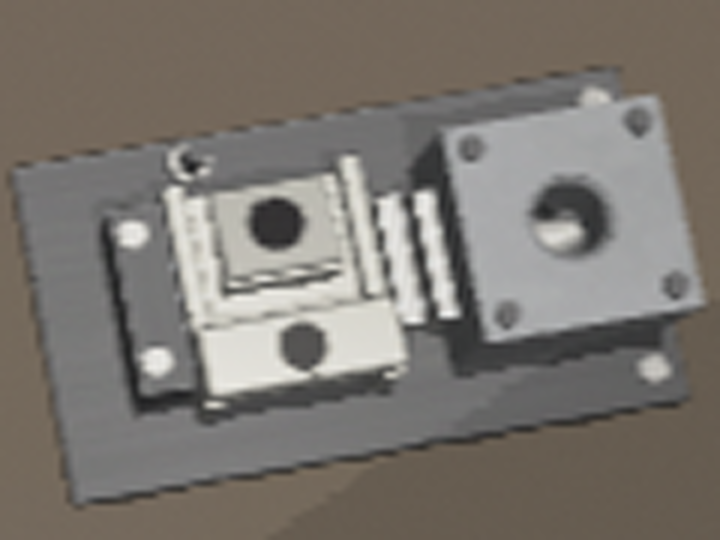

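View pics/c3.png

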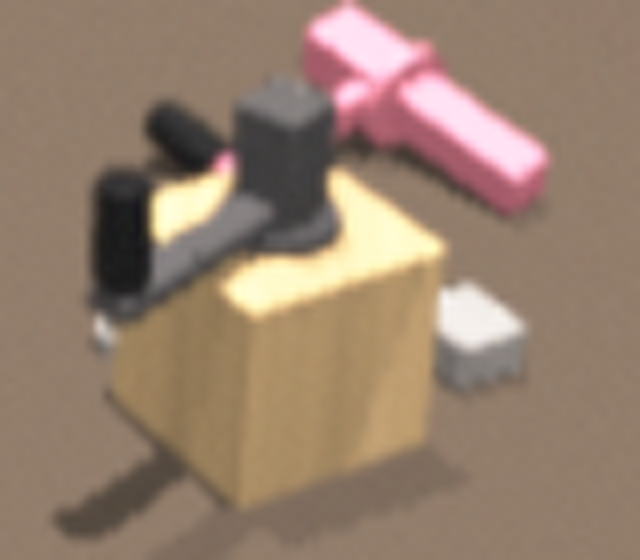

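View pics/c4.png

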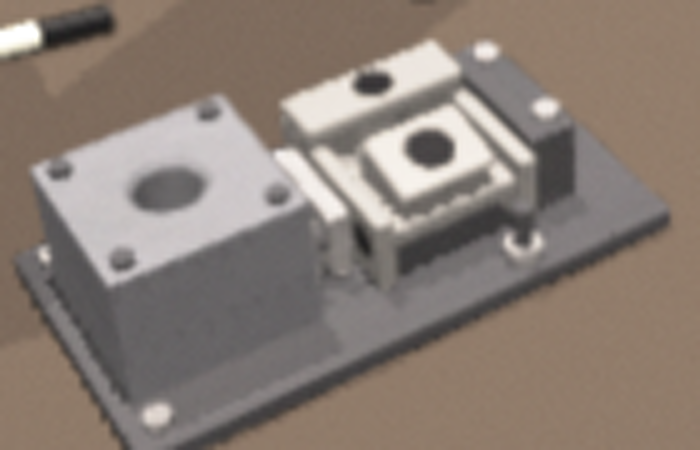

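Run:
```python
from h import *
a=cv2.imread("pics/top0.png"); s=cv2.imread("pics/scene0.png")
def c(im,x,y,w,h,k,n): cv2.imwrite(n,cv2.resize(im[y:y+h,x:x+w],None,fx=k,fy=k,interpolation=cv2.INTER_CUBIC))
b=cv2.convertScaleAbs(a,alpha=1.6,beta=0)
c(b,195,180,56,42,14,"pics/c5.png"); c(s,262,165,45,40,15,"pics/c6.png")
# wood
for n,im in(("top",a),("scene",s)):
    hsv=cv2.cvtColor(im,cv2.COLOR_BGR2HSV); 
    print(n,hsv[215,222] if n=="top" else hsv[190,275], hsv[205,208])
hsv=cv2.cvtColor(a,cv2.COLOR_BGR2HSV)
m=cv2.inRange(hsv,(18,60,190),(35,255,255)); m[:, :180]=0;m[:,260:]=0
cn=max(cv2.findContours(m,0,1)[0],key=cv2.contourArea)
r=cv2.minAreaRect(cv2.convexHull(cn)); print("wood",r, plane("top",cv2.boxPoints(r),.08),plane("top",[r[0]],.08))
# housing top
g=cv2.cvtColor(a,cv2.COLOR_BGR2GRAY); print(g[150:186,372])
```

```text
top [ 27  63 235] [ 15   4 125]
scene [ 19  63 191] [ 65 146 141]
wood ((209.62759399414062, 207.53103637695312), (32.71991729736328, 33.3842887878418), 85.2363510131836) [[0.51228968 0.26279005 0.08      ]
 [0.51857347 0.18242181 0.08      ]
 [0.4395072  0.17553795 0.08      ]
 [0.43340191 0.2549592  0.08      ]] [[0.47570411 0.21893288 0.08      ]]
[165 165 166 166 166 167 166 167 168 134 118  64  63  64  66  64  99 175
 196 217 201 151 134 162 168 167 168 170 174 172 171 171 170 170 171 104]
```

View pics/c5.png

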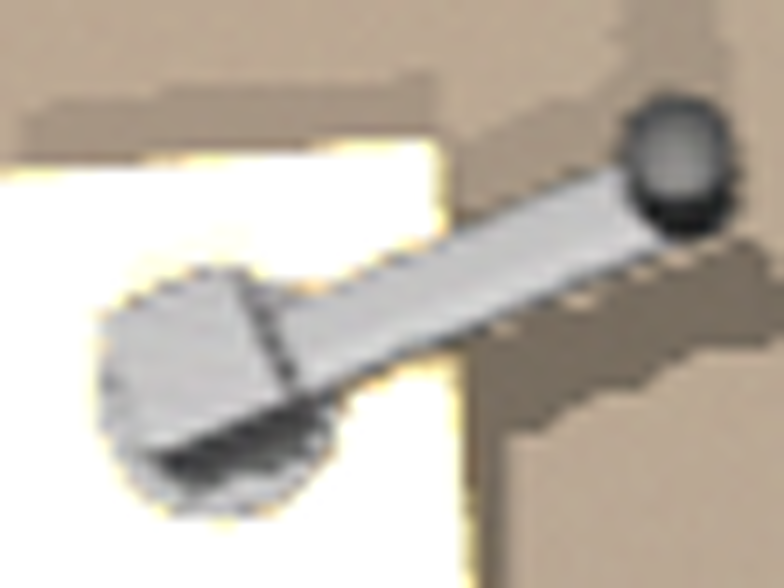

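View pics/c6.png

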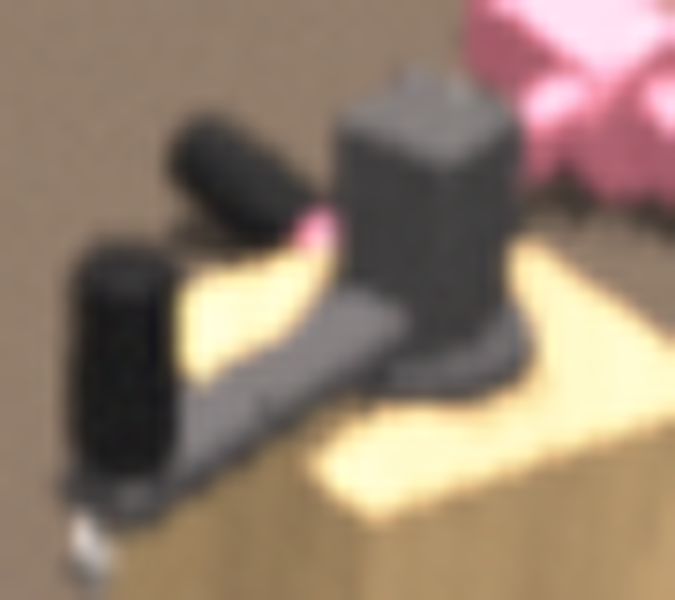

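Run:
```python
from h import *
f=lambda u,v,x,y,k:(x+(u+.5)/k-.5,y+(v+.5)/k-.5)
c5=lambda *L:[f(u,v,195,180,14) for u,v in L]
print("hub top",plane("top",c5((193,366)),.130)); print("corners",plane("top",c5((238,277),(292,393),(148,455)),.13))
print("collar",plane("top",c5((208,388)),.086))
e=plane("top",c5((300,400),(660,245),(320,295),(620,165)),.096); print(e)
print([np.degrees(np.arctan2(*(e[i+1]-e[i])[1::-1])) for i in(0,2)])
e=plane("top",c5((238,277),(292,393),(148,455)),.13)
print([np.degrees(np.arctan2(*(e[i+1]-e[i])[1::-1])) for i in(0,1)])
S=f(430,121,262,165,15); print("scene hub",plane("scene",[S],.130))
# triangulate
T=c5((193,366))[0]
def ray(n,uv):
    a,b=plane(n,[uv],.2)[0],plane(n,[uv],0)[0]; d=b-a; return a,d/np.linalg.norm(d)
a,d=ray("top",T);b,g=ray("scene",S)
k=np.linalg.lstsq(np.c_[d,-g],b-a,rcond=None)[0]; print("tri",a+k[0]*d,b+k[1]*g)
c2=lambda *L:[f(u,v,280,130,6) for u,v in L]
print("well",plane("top",c2((570,218)),.08),plane("top",c2((439,132),(657,95),(705,303),(488,343)),.08))
e=plane("top",c2((439,132),(657,95),(705,303),(488,343)),.08); print(e.mean(0),[np.degrees(np.arctan2(*(e[(i+1)%4]-e[i])[1::-1])) for i in range(4)])
c4=lambda *L:[f(u,v,120,215,5) for u,v in L]
e=plane("scene",c4((31,168),(222,93),(318,198),(115,283)),.08);print("scene housing",e.mean(0)); print(plane("scene",c4((168,188)),.08))
print(np.degrees(np.array(robot.get_obs()['tool_rot'])))
from scipy.spatial.transform import Rotation as R
print(R.from_quat(robot.get_obs()['tool_rot']).as_matrix().round(3))
```

```text
hub top [[0.47384401 0.21679749 0.13      ]]
corners [[0.48851349 0.20957532 0.13      ]
 [0.4692882  0.20055458 0.13      ]
 [0.45924396 0.22398527 0.13      ]]
collar [[0.47564568 0.21888022 0.086     ]]
[[0.47226418 0.20226493 0.096     ]
 [0.49836868 0.14135181 0.096     ]
 [0.49016631 0.19902025 0.096     ]
 [0.51217306 0.14814245 0.096     ]]
[np.float64(-66.80230255896261), np.float64(-66.60951670082041)]
[np.float64(-154.86346486001665), np.float64(113.20378987871761)]
scene hub [[0.47788802 0.21274186 0.13      ]]
tri [0.47418307 0.21708097 0.12733767] [0.4734192  0.215668   0.12708994]
well [[ 0.57551947 -0.18307518  0.08      ]] [[ 0.61184678 -0.13119642  0.08      ]
 [ 0.62689706 -0.22135967  0.08      ]
 [ 0.53997425 -0.23604555  0.08      ]
 [ 0.52408966 -0.14735112  0.08      ]]
[ 0.57570194 -0.18398819  0.08      ] [np.float64(-80.52341641147535), np.float64(-170.41026360526442), np.float64(100.15365788759435), np.float64(10.43047691065549)]
scene housing [ 0.57568598 -0.18390021  0.08      ]
[[ 0.57845627 -0.18647784  0.08      ]]
[ -4.74221321  40.27483197 -40.19596509   4.7476377 ]
[[-0.973 -0.     0.233]
 [-0.233  0.002 -0.973]
 [-0.    -1.    -0.002]]
```

Add to h.py:
```python
from scipy.spatial.transform import Rotation as Rt
def st():
    o=robot.get_obs(); M=Rt.from_quat(o['tool_rot']).as_matrix(); phi=np.degrees(np.arctan2(M[1,2],M[0,2]))
    print("t %.2f pos %s phi %.2f tilt %s F %s M %s w %.4f q %s"%(o['time'],np.round(o['position'],4),phi,np.round(M[:2,1],4),np.round(o['ft_force'],2),np.round(o['moment'],3),o['grip_width'],np.round(o['q'],2)))
    return o,M,phi
def to(x,y,z,phi=None):
    o,M,p=st(); d=M.T@(np.array([x,y,z])-o['position'])
    print("shift total (units of 100mm):",np.round(d*10,4),"len rows",np.linalg.norm(d)/.0417)
    if phi is not None: print("turn ay total", (p-phi)/180, "rows",abs(p-phi)/7.16)
```

```text
(no output)
```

Emit:
{"method": "play_rows", "body": {"series": [[1,0,0,0,0,-0.0396,0],[1,0,0,0,0,-0.0396,0],[1,0,0,0,0,-0.0396,0],[1,0,0,0,0,-0.0396,0],[1,0,0,0,0,-0.0396,0],[1,0,0,0,0,-0.0396,0],[1,0,0,0,0,-0.0396,0],[1,0,0,0,0,-0.0396,0],[1,0,0,0,0,-0.0396,0],[1,0,0,0,0,-0.0396,0],[1,0,0,0,0,-0.0396,0],[1,0,0,0,0,-0.0396,0]]}}

```text
time: 1.1
position: [0.1454, -0.6074, 0.2469]
tool_rot: [-0.539, 0.458, -0.457, 0.539]
ft_force: [-0.2, 0.6, 0.4]
grip_width: 0.087
```

Emit:
{"method": "play_rows", "body": {"series": [[1,0,0,0,0,-0.0396,0],[1,0,0,0,0,-0.0396,0],[1,0,0,0,0,0,0]]}}

```text
time: 1.35
position: [0.1454, -0.6075, 0.247]
tool_rot: [-0.591, 0.389, -0.388, 0.591]
ft_force: [-0.3, -0.8, 0.3]
grip_width: 0.087
```

```bash
python3 -c "
from h import *
to(.55,-.2,.247,23.3)"
```

```text
t 1.35 pos [ 0.1454 -0.6075  0.247 ] phi 23.37 tilt [-0.0001  0.0012] F [-0.32 -0.77  0.29] M [-0.009 -0.165  0.033] w 0.0870 q [-1.51  0.53  1.43 -0.    1.18 -1.92]
shift total (units of 100mm): [-2.1356e+00  4.3000e-03  5.3302e+00] len rows 13.7700550089555
turn ay total 0.0003828772011565186 rows 0.009625404498348233
```

Emit:
{"method": "play_rows", "body": {"series": [[1,-0.153,0,0.381,0,0,0],[1,-0.153,0,0.381,0,0,0],[1,-0.153,0,0.381,0,0,0],[1,-0.153,0,0.381,0,0,0],[1,-0.153,0,0.381,0,0,0],[1,-0.153,0,0.381,0,0,0],[1,-0.153,0,0.381,0,0,0],[1,-0.153,0,0.381,0,0,0],[1,-0.153,0,0.381,0,0,0],[1,-0.153,0,0.381,0,0,0],[1,-0.153,0,0.381,0,0,0],[1,-0.153,0,0.381,0,0,0]]}}

```text
time: 2.35
position: [0.4941, -0.2569, 0.2475]
tool_rot: [-0.59, 0.39, -0.39, 0.59]
ft_force: [0.2, -1.0, 1.0]
grip_width: 0.0871
```

Emit:
{"method": "play_rows", "body": {"series": [[1,-0.153,0,0.381,0,0,0],[1,-0.153,0,0.381,0,0,0],[1,-0.376,0,0.087,0,0,0],[1,-0.376,0,0.087,0,0,0],[1,-0.376,0,0.087,0,0,0],[1,-0.376,0,0.087,0,0,0],[1,-0.376,0,0.087,0,0,0],[1,-0.376,0,0.087,0,0,0],[1,-0.376,0,0.087,0,0,0],[1,-0.376,0,0.087,0,0,0],[1,-0.376,0,0.087,0,0,0],[1,-0.376,0,0.087,0,0,0]]}}

```text
time: 3.35
position: [0.4817, 0.1811, 0.2475]
tool_rot: [0.59, -0.39, 0.39, -0.59]
ft_force: [-0.0, 0.2, 0.2]
grip_width: 0.0866
```

```bash
python3 -c "
from h import *
to(.4745,.2177,.180,23.3)"
```

```text
t 3.35 pos [0.4817 0.1811 0.2475] phi 23.03 tilt [-0.0002 -0.    ] F [-0.02  0.25  0.22] M [-0.01  -0.209 -0.005] w 0.0866 q [ 0.14  0.38  1.71  0.    1.06 -0.26]
shift total (units of 100mm): [-0.3654  0.675   0.077 ] len rows 1.8498765465566571
turn ay total -0.0015253680116869203 rows 0.03834724051726895
```

Emit:
{"method": "play_rows", "body": {"series": [[1,-0.183,0.33,0.039,0,-0.0015,0],[1,-0.183,0.345,0.038,0,0,0],[1,0,0,0,0,0,0]]}}

```text
time: 3.6
position: [0.47, 0.2179, 0.1748]
tool_rot: [0.594, -0.391, 0.384, -0.589]
ft_force: [-1.6, -0.3, -0.0]
grip_width: 0.0869
```

```bash
python3 -c "
from h import *
to(.4745,.2177,.118,23.3)
snap('top','t1',(160,140,140,110),5); snap('scene','s1',(230,100,120,120),5)"
```

```text
t 3.60 pos [0.47   0.2179 0.1748] phi 23.55 tilt [-0.0122 -0.0017] F [-1.65 -0.33 -0.02] M [ 0.002 -0.064 -0.029] w 0.0869 q [ 0.22  0.49  1.76  0.    0.9  -0.19]
shift total (units of 100mm): [0.0217 0.5673 0.0476] len rows 1.3662742643730044
turn ay total 0.0013728096892700098 rows 0.03451197542857566
```

View pics/s1c.png

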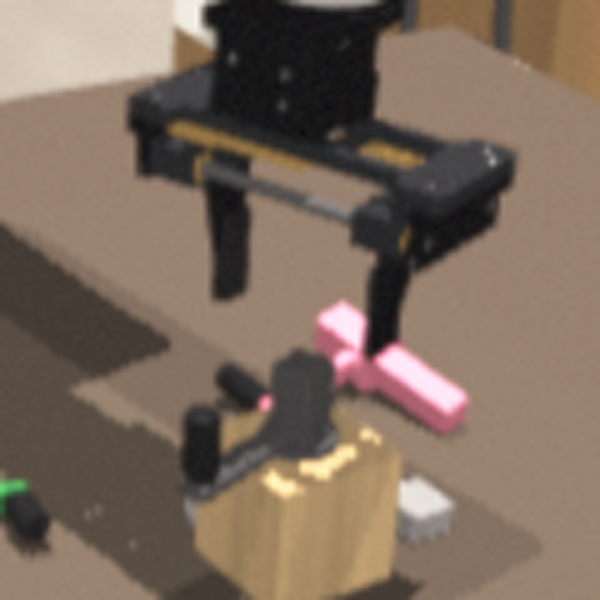

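View pics/t1c.png

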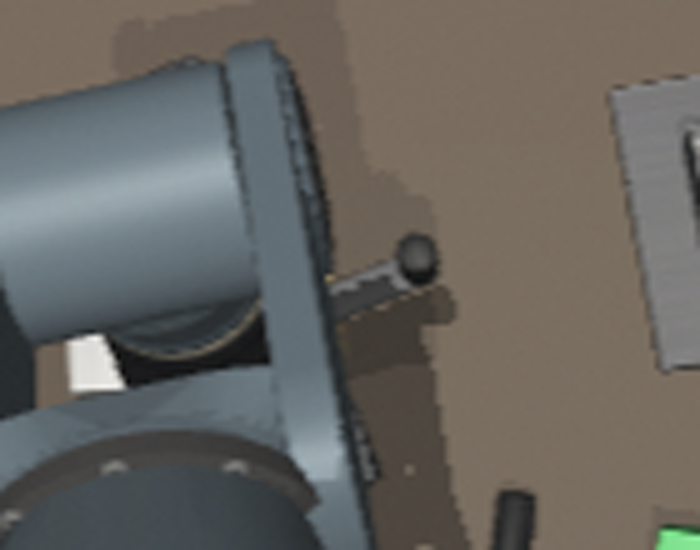

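The fingers straddle the hub: in the scene crop they are at (230,270) and (385,330) with the hub between them. The arm was still settling in that reading, so I'll read the state again.

```bash
python3 -c "
from h import *
to(.4745,.2177,.118,23.3)"
```

```text
t 3.70 pos [0.474  0.2161 0.179 ] phi 23.51 tilt [-0.0036 -0.0012] F [0.24 0.48 1.23] M [-0.073 -0.125  0.001] w 0.0868 q [ 0.21  0.49  1.76 -0.    0.9  -0.2 ]
shift total (units of 100mm): [-0.0126  0.6102  0.0133] len rows 1.4639819422047056
turn ay total 0.0011568022272851093 rows 0.029081620239011126
```

Emit:
{"method": "play_rows", "body": {"series": [[1,-0.003,0.12,0.003,0,0,0],[1,-0.003,0.12,0.003,0,0,0],[1,-0.003,0.12,0.003,0,0,0],[1,-0.003,0.12,0.003,0,0,0],[1,0,0.08,0,0,0,0],[1,0,0.05,0,0,0,0],[1,0,0,0,0,0,0],[1,0,0,0,0,0,0]], "grip_force": 15}}

```text
time: 4.37
position: [0.4765, 0.2172, 0.1198]
tool_rot: [-0.591, 0.388, -0.388, 0.591]
ft_force: [0.6, 0.1, 0.4]
grip_width: 0.0869
```

```bash
python3 -c "
from h import *
to(.4745,.2177,.118,23.3)
snap('scene','s2',(240,110,100,110),6)"
```

```text
t 4.37 pos [0.4765 0.2172 0.1198] phi 23.45 tilt [0.0013 0.0002] F [0.59 0.13 0.44] M [ 0.027 -0.122 -0.004] w 0.0869 q [ 0.21  0.59  1.8  -0.    0.75 -0.2 ]
shift total (units of 100mm): [-0.0128  0.0177 -0.0159] len rows 0.06483191011191235
turn ay total 0.000822059105999805 rows 0.02066629037429677
```

View pics/s2c.png

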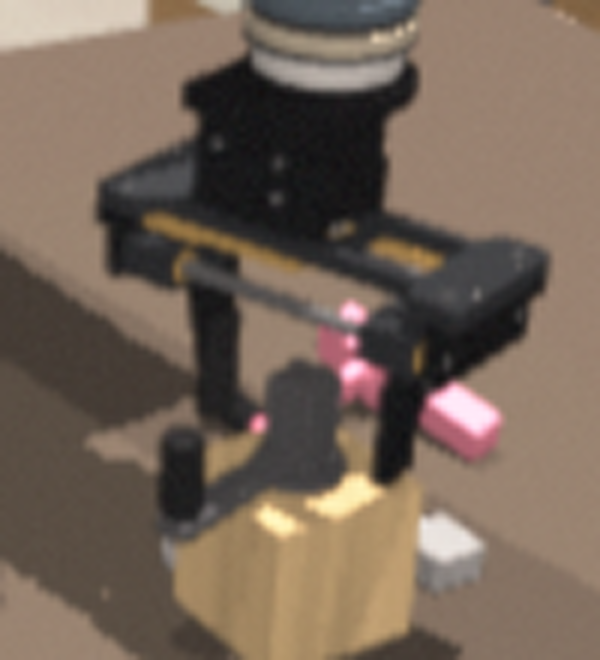

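Both fingers straddle the hub and the pose is good. I'll make a small correction and close.

Emit:
{"method": "play_rows", "body": {"series": [[1,-0.012,0.015,-0.014,0,0,0],[0.45,0,0,0,0,0,0],[0.35,0,0,0,0,0,0],[0.25,0,0,0,0,0,0],[0.15,0,0,0,0,0,0],[0.15,0,0,0,0,0,0],[0.15,0,0,0,0,0,0],[0.15,0,0,0,0,0,0]], "grip_force": 15}}

```text
time: 5.08
position: [0.474, 0.2181, 0.1175]
tool_rot: [0.591, -0.388, 0.388, -0.591]
ft_force: [-0.7, 1.2, -0.1]
grip_width: 0.0481
```

```bash
python3 -c "
from h import *
st()"
```

```text
t 5.08 pos [0.474  0.2181 0.1175] phi 23.52 tilt [ 0. -0.] F [-0.67  1.21 -0.07] M [-0.023 -0.115  0.004] w 0.0481 q [ 0.22  0.59  1.8  -0.    0.75 -0.19]
```

Emit:
{"method": "play_rows", "body": {"series": [[0,0,0,0,0,0,0],[0,0,0,0,0,0,0],[0,0,0,0,0,0,0],[0,0,0,0,0,0,0],[0,0,0,0,0,0,0],[0,0,0,0,0,0,0]], "grip_force": 15}}

```text
time: 5.58
position: [0.4743, 0.2182, 0.1176]
tool_rot: [-0.591, 0.387, -0.388, 0.592]
ft_force: [1.2, 0.9, -0.3]
grip_width: 0.0258
```

```bash
python3 -c "
from h import *
st()"
```

```text
t 5.58 pos [0.4743 0.2182 0.1176] phi 23.51 tilt [0.0008 0.0003] F [ 1.18  0.88 -0.3 ] M [ 0.152 -0.245 -0.047] w 0.0258 q [ 0.22  0.59  1.8   0.    0.75 -0.19]
```

Emit:
{"method": "play_rows", "body": {"series": [[0,0,0,0,0,0,0],[0,0,0,0,0,0,0],[0,0,-0.03,0,0,0,0],[0,0,-0.06,0,0,0,0],[0,0,-0.12,0,0,0,0],[0,0,-0.15,0,0,0,0],[0,0,-0.15,0,0,0,0],[0,0,-0.15,0,0,0,0],[0,0,-0.15,0,0,0,0],[0,0,-0.12,0,0,0,0],[0,0,-0.05,0,0,0,0],[0,0,0,0,0,0,0]], "grip_force": 55}}

```text
time: 6.58
position: [0.4741, 0.2181, 0.2167]
tool_rot: [-0.591, 0.387, -0.388, 0.592]
ft_force: [-0.6, -0.2, -3.7]
grip_width: 0.0257
```

```bash
python3 -c "
from h import *
to(.5757,-.1837,.2156)
snap('scene','s3',(230,70,120,160),5)"
```

```text
t 6.58 pos [0.4741 0.2181 0.2167] phi 23.52 tilt [0.0018 0.0002] F [-0.62 -0.16 -3.72] M [ 0.013 -0.138 -0.03 ] w 0.0257 q [ 0.22  0.43  1.72 -0.    0.98 -0.19]
shift total (units of 100mm): [ 4.0892  0.0119 -0.6718] len rows 9.937833843376268
```

View pics/s3c.png

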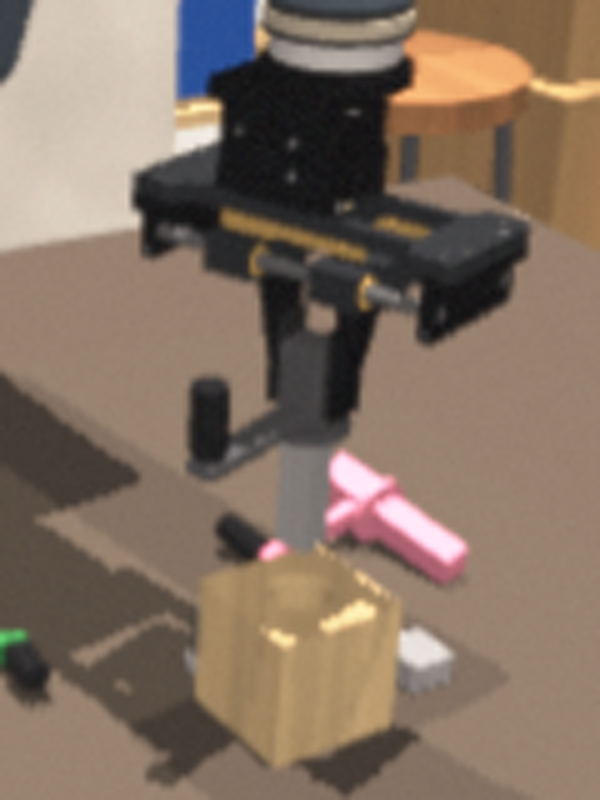

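Emit:
{"method": "play_rows", "body": {"series": [[0,0.13,0,-0.02,0,0,0],[0,0.26,0,-0.043,0,0,0],[0,0.26,0,-0.043,0,0,0],[0,0.26,0,-0.043,0,0,0],[0,0.26,0,-0.043,0,0,0],[0,0.26,0,-0.043,0,0,0],[0,0.26,0,-0.043,0,0,0],[0,0.26,0,-0.043,0,0,0],[0,0.26,0,-0.043,0,0,0],[0,0.26,0,-0.043,0,0,0],[0,0.26,0,-0.043,0,0,0],[0,0.26,0,-0.043,0,0,0]]}}

```text
time: 7.63
position: [0.5471, -0.0768, 0.2141]
tool_rot: [0.592, -0.389, 0.386, -0.591]
ft_force: [1.0, 0.2, -2.8]
grip_width: 0.0254
```

Emit:
{"method": "play_rows", "body": {"series": [[0,0.26,0,-0.043,0,0,0],[0,0.26,0,-0.043,0,0,0],[0,0.26,0,-0.043,0,0,0],[0,0.2,0,-0.03,0,0,0],[0,0.1,0,-0.015,0,0,0],[0,0,0,0,0,0,0],[0,0,0,0,0,0,0]]}}

```text
time: 8.22
position: [0.5741, -0.181, 0.2143]
tool_rot: [-0.591, 0.389, -0.387, 0.591]
ft_force: [-0.1, 0.5, -3.7]
grip_width: 0.0256
```

```bash
python3 -c "
from h import *
to(.5757,-.1837,.2056)
snap('scene','s4',(100,140,120,160),5);snap('top','t4',(310,110,110,100),6)"
```

```text
t 8.22 pos [ 0.5741 -0.181   0.2143] phi 23.46 tilt [-0.0029  0.0024] F [-0.1   0.53 -3.74] M [ 0.031 -0.084  0.   ] w 0.0256 q [-0.49  0.54  1.52  0.    1.09 -0.9 ]
shift total (units of 100mm): [0.0315 0.0873 0.0037] len rows 0.22287354738381238
```

View pics/s4c.png

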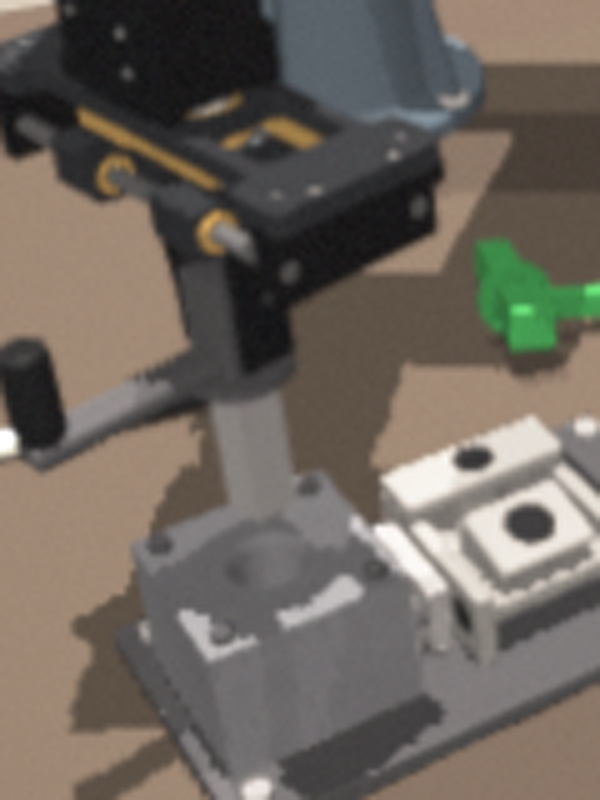

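View pics/t4c.png

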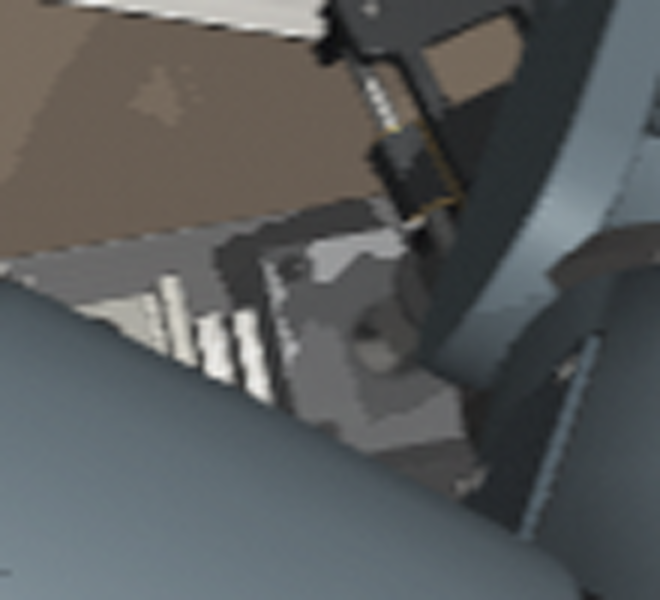

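The crank hangs above the well, with the bar end at about (263,510) in the scene crop and the well at about (268,562). I'll check the offset numerically.

Run:
```python
from h import *
o,M,p=st()
x,y,z=o['position']
k=lambda P:(proj("scene",P)-[100,140]+.5)*5-.5
d=M[:,1]
tip=o['position']+.1056*d
print("tip",tip,k([tip]), "collar bottom",k([o['position']+(.1056-.068)*d]), "tip at well level",k([[tip[0],tip[1],.08]]))
print("well mouth pred",k([[.5757,-.1837,.08]]))
im=cv2.imread("pics/s4.png")
cv2.imwrite("pics/s4d.png",cv2.resize(im[205:275,125:190],None,fx=10,fy=10,interpolation=cv2.INTER_CUBIC))
cr=cv2.imread("pics/s4.png");
```

```text
t 8.32 pos [ 0.5741 -0.1799  0.2148] phi 23.57 tilt [-0.0025  0.002 ] F [ 0.9   0.25 -3.74] M [ 0.005 -0.094  0.01 ] w 0.0257 q [-0.49  0.54  1.52  0.    1.09 -0.9 ]
tip [ 0.5738513  -0.17969067  0.10922603] [[271.98382107 499.21568019]] collar bottom [[249.66924664 367.67174156]] tip at well level [[280.92773877 552.18866399]]
well mouth pred [[272.80976965 557.3532447 ]]
```

View pics/s4d.png

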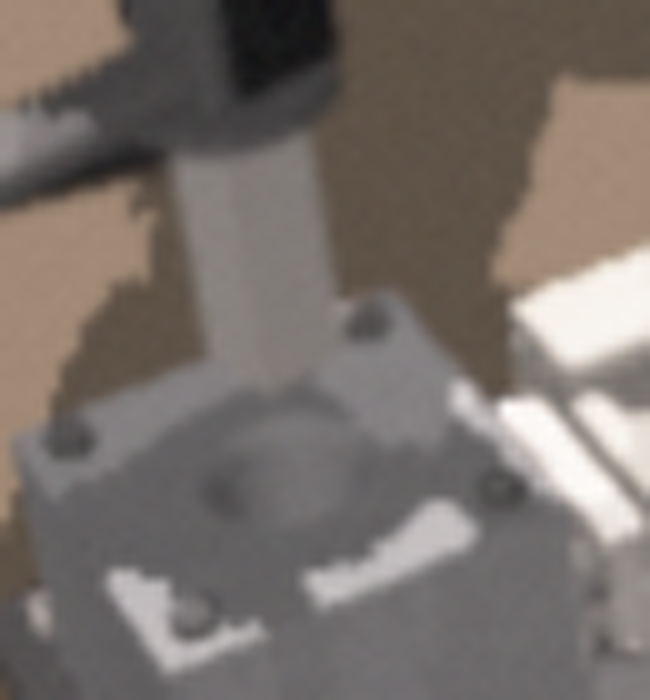

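Relative to the well, the picture and the computed positions agree to about 1 mm. I'll shift +4 mm along tool x and descend towards the mouth.

Emit:
{"method": "play_rows", "body": {"series": [[0,0.02,0,0,0,0,0],[0,0.02,0,0,0,0,0],[0,0,0.08,0,0,0,0],[0,0,0.08,0,0,0,0],[0,0,0.06,0,0,0,0],[0,0,0.04,0,0,0,0],[0,0,0,0,0,0,0],[0,0,0,0,0,0,0],[0,0,0,0,0,0,0]]}}

```text
time: 9.07
position: [0.5769, -0.1855, 0.1896]
tool_rot: [-0.591, 0.388, -0.388, 0.591]
ft_force: [0.6, 0.2, -4.4]
grip_width: 0.0257
```

```bash
python3 -c "
from h import *
to(.5757,-.1837,.1806)
snap('scene','s5',(125,205,65,70),10)"
```

```text
t 9.07 pos [ 0.5769 -0.1855  0.1896] phi 23.51 tilt [ 0.0002 -0.0001] F [ 0.61  0.15 -4.44] M [-0.    -0.199  0.052] w 0.0257 q [-0.5   0.57  1.54  0.    1.03 -0.91]
shift total (units of 100mm): [-0.0212  0.0897 -0.0044] len rows 0.2213012999752417
```

View pics/s5c.png

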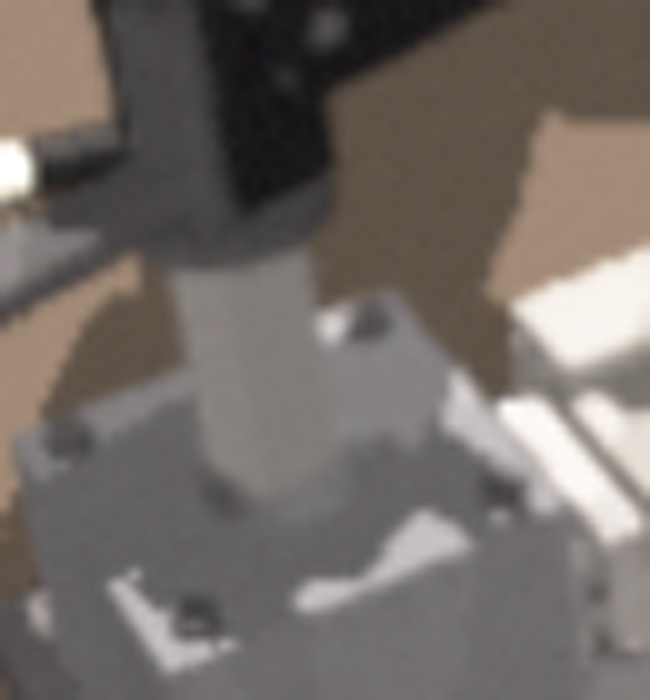

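The bar is about 1 px left of the well centre, which matches the readout's −2 mm. I'll correct that and feel downward.

Emit:
{"method": "play_rows", "body": {"series": [[0,-0.02,0,-0.004,0,0,0],[0,0,0,0,0,0,0],[0,0,0.02,0,0,0,0],[0,0,0.02,0,0,0,0],[0,0,0.02,0,0,0,0],[0,0,0.02,0,0,0,0],[0,0,0.02,0,0,0,0],[0,0,0,0,0,0,0]]}}

```text
time: 9.78
position: [0.5753, -0.1836, 0.1789]
tool_rot: [0.591, -0.388, 0.387, -0.591]
ft_force: [-0.7, 0.0, -2.9]
grip_width: 0.0257
```

```bash
python3 -c "
from h import *
to(.5757,-.1837,.1656)"
```

```text
t 9.78 pos [ 0.5753 -0.1836  0.1789] phi 23.51 tilt [-0.001   0.0006] F [-0.68  0.04 -2.86] M [ 0.03  -0.037 -0.001] w 0.0257 q [-0.49  0.58  1.55  0.    1.01 -0.9 ]
shift total (units of 100mm): [0.003  0.133  0.0035] len rows 0.31918943816770623
```

Emit:
{"method": "play_rows", "body": {"series": [[0,0,0.03,0,0,0,0],[0,0,0.03,0,0,0,0],[0,0,0.03,0,0,0,0],[0,0,0.03,0,0,0,0],[0,0,0,0,0,0,0]]}}

```text
time: 10.2
position: [0.5751, -0.1835, 0.1667]
tool_rot: [0.591, -0.388, 0.387, -0.591]
ft_force: [-0.3, 0.1, -4.0]
grip_width: 0.0258
```

```bash
python3 -c "
from h import *
to(.5757,-.1837,.1506)"
```

```text
t 10.20 pos [ 0.5751 -0.1835  0.1667] phi 23.51 tilt [-0.0014  0.0008] F [-0.31  0.09 -4.02] M [-0.01  -0.099  0.016] w 0.0258 q [-0.49  0.6   1.56  0.    0.98 -0.9 ]
shift total (units of 100mm): [0.0044 0.1608 0.0044] len rows 0.3859640228525587
```

Emit:
{"method": "play_rows", "body": {"series": [[0,0,0.03,0,0,0,0],[0,0,0.03,0,0,0,0],[0,0,0.03,0,0,0,0],[0,0,0.03,0,0,0,0],[0,0,0.02,0,0,0,0],[0,0,0.01,0,0,0,0],[0,0,0,0,0,0,0]]}}

```text
time: 10.78
position: [0.5754, -0.1836, 0.1522]
tool_rot: [0.591, -0.388, 0.387, -0.591]
ft_force: [-1.7, 1.2, -2.8]
grip_width: 0.0254
```

```bash
python3 -c "
from h import *
to(.5757,-.1837,.1476)"
```

```text
t 10.78 pos [ 0.5754 -0.1836  0.1522] phi 23.51 tilt [-0.0006  0.0003] F [-1.7   1.19 -2.77] M [ 0.033 -0.148 -0.014] w 0.0254 q [-0.49  0.62  1.57  0.    0.95 -0.9 ]
shift total (units of 100mm): [0.0017 0.0457 0.0023] len rows 0.10983963814639519
```

Emit:
{"method": "play_rows", "body": {"series": [[0,0,0.01,0,0,0,0],[0,0,0.01,0,0,0,0],[0,0,0.01,0,0,0,0],[0,0,0.01,0,0,0,0],[0,0,0.01,0,0,0,0],[0,0,0,0,0,0,0]]}}

```text
time: 11.28
position: [0.5756, -0.1838, 0.1476]
tool_rot: [0.591, -0.388, 0.388, -0.591]
ft_force: [-0.2, 0.3, -2.6]
grip_width: 0.0255
```

```bash
python3 -c "
from h import *
to(.5757,-.1837,.1476)"
```

```text
t 11.28 pos [ 0.5756 -0.1838  0.1476] phi 23.51 tilt [ 0. -0.] F [-0.16  0.34 -2.57] M [ 0.01  -0.034  0.022] w 0.0255 q [-0.49  0.63  1.57 -0.    0.94 -0.9 ]
shift total (units of 100mm): [-0.0003 -0.0003  0.0008] len rows 0.0021407543937099565
```

Emit:
{"method": "play_rows", "body": {"series": [[0,0,0.01,0,0,0,0],[0,0,0,0,0,0,0],[0,0,0,0,0,0,0]]}}

```text
time: 11.53
position: [0.5757, -0.1838, 0.1471]
tool_rot: [0.591, -0.387, 0.388, -0.591]
ft_force: [-0.3, -0.0, 1.3]
grip_width: 0.0253
```

Emit:
{"method": "play_rows", "body": {"series": [[0,0,0.01,0,0,0,0],[0,0,0,0,0,0,0],[0,0,0,0,0,0,0]]}}

```text
time: 11.78
position: [0.5757, -0.1838, 0.146]
tool_rot: [0.591, -0.387, 0.388, -0.591]
ft_force: [-1.7, 0.1, 3.7]
grip_width: 0.0254
```

```bash
python3 -c "
from h import *
to(.5757,-.1837,.1476)"
```

```text
t 11.78 pos [ 0.5757 -0.1838  0.146 ] phi 23.52 tilt [ 0.0005 -0.0003] F [-1.69  0.13  3.72] M [ 0.116  0.21  -0.034] w 0.0254 q [-0.49  0.63  1.58 -0.    0.94 -0.9 ]
shift total (units of 100mm): [-0.0011 -0.0158  0.0002] len rows 0.03802339250761485
```

Contact is at TCP z≈0.1473, the missed-square level. I'm pressing about 7 N net and will search anticlockwise.

Emit:
{"method": "play_rows", "body": {"series": [[0,0,0,0,0,-0.011,0],[0,0,0,0,0,-0.011,0],[0,0,0,0,0,-0.011,0],[0,0,0,0,0,-0.011,0],[0,0,0,0,0,0,0]]}}

```text
time: 12.2
position: [0.576, -0.184, 0.146]
tool_rot: [0.617, -0.345, 0.346, -0.617]
ft_force: [-1.3, -0.1, 3.0]
grip_width: 0.0255
```

```bash
python3 -c "
from h import *
st()"
```

```text
t 12.20 pos [ 0.576 -0.184  0.146] phi 31.47 tilt [ 0.001  -0.0007] F [-1.29 -0.12  3.03] M [0.073 0.098 0.007] w 0.0255 q [-0.49  0.63  1.58 -0.    0.94 -1.04]
```

Emit:
{"method": "play_rows", "body": {"series": [[0,0,0,0,0,-0.011,0],[0,0,0,0,0,-0.011,0],[0,0,0,0,0,-0.011,0],[0,0,0,0,0,-0.011,0],[0,0,0,0,0,0,0]]}}

```text
time: 12.62
position: [0.5758, -0.1842, 0.1458]
tool_rot: [0.639, -0.302, 0.303, -0.639]
ft_force: [-1.1, 0.4, 2.2]
grip_width: 0.0255
```

```bash
python3 -c "
from h import *
st()"
```

```text
t 12.62 pos [ 0.5758 -0.1842  0.1458] phi 39.35 tilt [ 0.0007 -0.001 ] F [-1.11  0.4   2.17] M [-0.196  0.121 -0.023] w 0.0255 q [-0.49  0.63  1.58 -0.    0.94 -1.18]
```

Emit:
{"method": "play_rows", "body": {"series": [[0,0,0.004,0,0,-0.011,0],[0,0,0,0,0,-0.011,0],[0,0,0,0,0,-0.011,0],[0,0,0,0,0,-0.011,0],[0,0,0,0,0,0,0]]}}

```text
time: 13.03
position: [0.5754, -0.1837, 0.1444]
tool_rot: [-0.658, 0.258, -0.258, 0.658]
ft_force: [-0.3, -0.4, -3.5]
grip_width: 0.0259
```

```bash
python3 -c "
from h import *
st()"
```

```text
t 13.03 pos [ 0.5754 -0.1837  0.1444] phi 47.22 tilt [-0.0004  0.0003] F [-0.26 -0.42 -3.52] M [-0.092 -0.166  0.001] w 0.0259 q [-0.49  0.63  1.58  0.    0.94 -1.32]
```

Emit:
{"method": "play_rows", "body": {"series": [[0,0,0,0,0,-0.011,0],[0,0,0,0,0,-0.011,0],[0,0,0,0,0,-0.011,0],[0,0,0,0,0,-0.011,0],[0,0,0,0,0,0,0]]}}

```text
time: 13.45
position: [0.5752, -0.1833, 0.1442]
tool_rot: [-0.674, 0.212, -0.211, 0.675]
ft_force: [0.0, -0.4, -3.4]
grip_width: 0.0257
```

```bash
python3 -c "
from h import *
st()"
```

```text
t 13.45 pos [ 0.5752 -0.1833  0.1442] phi 55.12 tilt [-0.0012  0.0011] F [ 0.02 -0.35 -3.38] M [ 0.153 -0.14   0.007] w 0.0257 q [-0.49  0.63  1.58  0.    0.94 -1.46]
```

The force fell away between 39° and 47°, so the bar has dropped into the square. I'll lower gently from here.

Emit:
{"method": "play_rows", "body": {"series": [[0,0,0.01,0,0,0,0],[0,0,0.01,0,0,0,0],[0,0,0,0,0,0,0]]}}

```text
time: 13.7
position: [0.5753, -0.1835, 0.1425]
tool_rot: [-0.675, 0.212, -0.211, 0.675]
ft_force: [-0.0, -0.6, -3.9]
grip_width: 0.0256
```

```bash
python3 -c "
from h import *
st()"
```

```text
t 13.70 pos [ 0.5753 -0.1835  0.1425] phi 55.13 tilt [-0.0009  0.0006] F [-0.01 -0.57 -3.91] M [ 0.031 -0.138 -0.01 ] w 0.0256 q [-0.49  0.63  1.58  0.    0.93 -1.46]
```

Still free. Going on down.

Emit:
{"method": "play_rows", "body": {"series": [[0,0,0.01,0,0,0,0],[0,0,0.01,0,0,0,0],[0,0,0.01,0,0,0,0],[0,0,0,0,0,0,0]]}}

```text
time: 14.03
position: [0.5755, -0.1836, 0.1399]
tool_rot: [-0.675, 0.212, -0.211, 0.675]
ft_force: [-0.0, 0.3, -3.0]
grip_width: 0.0257
```

Emit:
{"method": "play_rows", "body": {"series": [[0,0,0.01,0,0,0,0],[0,0,0.01,0,0,0,0],[0,0,0.01,0,0,0,0],[0,0,0,0,0,0,0]]}}

```text
time: 14.37
position: [0.5755, -0.1836, 0.1369]
tool_rot: [-0.675, 0.212, -0.211, 0.675]
ft_force: [-0.4, -0.4, -3.3]
grip_width: 0.0257
```

```bash
python3 -c "
from h import *
st()"
```

```text
t 14.37 pos [ 0.5755 -0.1836  0.1369] phi 55.19 tilt [-0.0004  0.0002] F [-0.39 -0.36 -3.26] M [-0.02  -0.12   0.049] w 0.0257 q [-0.49  0.64  1.58  0.    0.92 -1.46]
```

Emit:
{"method": "play_rows", "body": {"series": [[0,0,0.01,0,0,0,0],[0,0,0.01,0,0,0,0],[0,0,0.01,0,0,0,0],[0,0,0,0,0,0,0],[0,0,0,0,0,0,0]]}}

```text
time: 14.78
position: [0.5755, -0.1837, 0.1341]
tool_rot: [-0.675, 0.212, -0.211, 0.675]
ft_force: [0.3, 1.3, -3.3]
grip_width: 0.0255
```

Emit:
{"method": "play_rows", "body": {"series": [[0,0,0.01,0,0,0,0],[0,0,0.01,0,0,0,0],[0,0,0,0,0,0,0],[0,0,0,0,0,0,0]]}}

```text
time: 15.12
position: [0.5755, -0.1837, 0.1321]
tool_rot: [-0.675, 0.212, -0.211, 0.675]
ft_force: [-0.2, -0.7, -2.7]
grip_width: 0.0255
```

```bash
python3 -c "
from h import *
st()"
```

```text
t 15.12 pos [ 0.5755 -0.1837  0.1321] phi 55.19 tilt [-0.0002  0.0001] F [-0.2  -0.69 -2.7 ] M [ 0.064 -0.053 -0.032] w 0.0255 q [-0.49  0.65  1.58 -0.    0.91 -1.46]
```

Emit:
{"method": "play_rows", "body": {"series": [[0,0,0.01,0,0,0,0],[0,0,0,0,0,0,0],[0,0,0,0,0,0,0]]}}

```text
time: 15.37
position: [0.5758, -0.1838, 0.1316]
tool_rot: [0.675, -0.211, 0.212, -0.675]
ft_force: [0.3, 0.2, -0.9]
grip_width: 0.0256
```

```bash
python3 -c "
from h import *
st()"
```

```text
t 15.37 pos [ 0.5758 -0.1838  0.1316] phi 55.19 tilt [ 0.0005 -0.0002] F [ 0.31  0.21 -0.85] M [ 0.137 -0.015 -0.029] w 0.0256 q [-0.49  0.65  1.58  0.    0.91 -1.46]
```

The bar is on the floor at TCP z≈0.1316, exactly the predicted height. Now I'll turn clockwise and watch the moment.

Emit:
{"method": "play_rows", "body": {"series": [[0,0,0,0,0,0.012,0],[0,0,0,0,0,0.012,0],[0,0,0,0,0,0.012,0],[0,0,0,0,0,0.012,0],[0,0,0,0,0,0.012,0],[0,0,0,0,0,0.012,0],[0,0,0,0,0,0,0]]}}

```text
time: 15.95
position: [0.5756, -0.1837, 0.1316]
tool_rot: [0.647, -0.286, 0.286, -0.647]
ft_force: [-0.8, 0.0, -0.1]
grip_width: 0.026
```

```bash
python3 -c "
from h import *
st()"
```

```text
t 15.95 pos [ 0.5756 -0.1837  0.1316] phi 42.28 tilt [ 0.0001 -0.0004] F [-0.82  0.03 -0.06] M [0.128 0.048 0.277] w 0.0260 q [-0.49  0.65  1.58 -0.    0.91 -1.23]
```

Emit:
{"method": "play_rows", "body": {"series": [[0,0,0,0,0,0.012,0],[0,0,0,0,0,0.012,0],[0,0,0,0,0,0.012,0],[0,0,0,0,0,0.012,0],[0,0,0,0,0,0,0]]}}

```text
time: 16.37
position: [0.5758, -0.1836, 0.1315]
tool_rot: [-0.623, 0.334, -0.334, 0.623]
ft_force: [0.6, 1.9, 0.0]
grip_width: 0.0257
```

```bash
python3 -c "
from h import *
st()"
```

```text
t 16.37 pos [ 0.5758 -0.1836  0.1315] phi 33.65 tilt [ 0.0004 -0.0001] F [0.63 1.89 0.02] M [ 0.229 -0.068  0.295] w 0.0257 q [-0.49  0.65  1.58  0.    0.91 -1.08]
```

Emit:
{"method": "play_rows", "body": {"series": [[0,0,0,0,0,0.012,0],[0,0,0,0,0,0.012,0],[0,0,0,0,0,0.012,0],[0,0,0,0,0,0.012,0],[0,0,0,0,0,0.012,0],[0,0,0,0,0,0,0]]}}

```text
time: 16.87
position: [0.576, -0.1835, 0.1315]
tool_rot: [-0.589, 0.391, -0.391, 0.589]
ft_force: [0.6, 0.9, -0.4]
grip_width: 0.0257
```

```bash
python3 -c "
from h import *
st()"
```

```text
t 16.87 pos [ 0.576  -0.1835  0.1315] phi 22.87 tilt [0.0009 0.0001] F [ 0.57  0.9  -0.38] M [ 0.415 -0.173  0.292] w 0.0257 q [-0.49  0.65  1.58  0.    0.91 -0.89]
```

Emit:
{"method": "play_rows", "body": {"series": [[0,0,0,0,0,0.012,0],[0,0,0,0,0,0.012,0],[0,0,0,0,0,0.012,0],[0,0,0,0,0,0,0]]}}

```text
time: 17.2
position: [0.5761, -0.1835, 0.1314]
tool_rot: [-0.566, 0.423, -0.424, 0.566]
ft_force: [1.0, 1.7, 0.5]
grip_width: 0.0253
```

```bash
python3 -c "
from h import *
st(); snap('scene','s6',(110,170,140,130),5)"
```

```text
t 17.20 pos [ 0.5761 -0.1835  0.1314] phi 16.40 tilt [0.0012 0.0001] F [0.95 1.66 0.47] M [ 0.448 -0.261  0.326] w 0.0253 q [-0.49  0.65  1.58  0.    0.91 -0.78]
```

View pics/s6c.png

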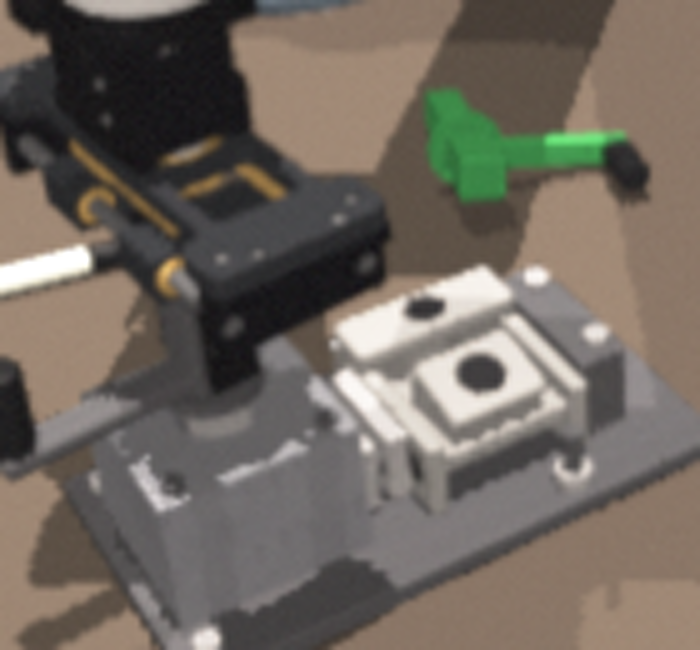

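Turning freely at about 0.29 N·m. The collar sits about 14 mm above the housing, as it should when home. The jaw isn't yet tight, so I'll continue in small steps.

Emit:
{"method": "play_rows", "body": {"series": [[0,0,0,0,0,0.012,0],[0,0,0,0,0,0.012,0],[0,0,0,0,0,0.012,0],[0,0,0,0,0,0,0]]}}

```text
time: 17.58
position: [0.5762, -0.1835, 0.1314]
tool_rot: [-0.541, 0.455, -0.455, 0.542]
ft_force: [0.9, 2.8, 0.2]
grip_width: 0.0259
```

```bash
python3 -c "
from h import *
st()"
```

```text
t 17.58 pos [ 0.5762 -0.1835  0.1314] phi 9.90 tilt [0.0015 0.0001] F [0.88 2.77 0.19] M [ 0.579 -0.387  0.348] w 0.0259 q [-0.49  0.65  1.58  0.    0.91 -0.67]
```

Emit:
{"method": "play_rows", "body": {"series": [[0,0,0,0,0,0.012,0],[0,0,0,0,0,0.012,0],[0,0,0,0,0,0.012,0],[0,0,0,0,0,0,0]]}}

```text
time: 17.92
position: [0.5763, -0.1835, 0.1314]
tool_rot: [-0.514, 0.484, -0.485, 0.515]
ft_force: [1.2, 2.8, 1.2]
grip_width: 0.0259
```

```bash
python3 -c "
from h import *
st()"
```

```text
t 17.92 pos [ 0.5763 -0.1835  0.1314] phi 3.44 tilt [0.0017 0.    ] F [1.17 2.8  1.2 ] M [ 0.601 -0.583  0.332] w 0.0259 q [-0.49  0.65  1.58  0.    0.91 -0.55]
```

Emit:
{"method": "play_rows", "body": {"series": [[0,-0.006,0,0.005,0,0,0],[0,0,0,0,0,0,0],[0,0,0,0,0,0,0]]}}

```text
time: 18.17
position: [0.5764, -0.1834, 0.1313]
tool_rot: [-0.515, 0.484, -0.485, 0.515]
ft_force: [1.9, 0.5, -0.4]
grip_width: 0.0255
```

```bash
python3 -c "
from h import *
st()"
```

```text
t 18.17 pos [ 0.5764 -0.1834  0.1313] phi 3.42 tilt [ 0.0009 -0.0006] F [ 1.86  0.55 -0.43] M [ 0.363 -0.489  0.341] w 0.0255 q [-0.49  0.65  1.58 -0.    0.91 -0.55]
```

Emit:
{"method": "play_rows", "body": {"series": [[0,0,0,0,0,0.012,0],[0,0,0,0,0,0.012,0],[0,0,0,0,0,0,0],[0,0,0,0,0,0,0]]}}

```text
time: 18.5
position: [0.5765, -0.1833, 0.1313]
tool_rot: [0.496, -0.503, 0.504, -0.496]
ft_force: [2.2, 0.1, 0.8]
grip_width: 0.0252
```

```bash
python3 -c "
from h import *
st()
snap('scene','s7',(180,215,70,60),10)"
```

```text
t 18.50 pos [ 0.5765 -0.1833  0.1313] phi -0.88 tilt [ 0.0011 -0.0005] F [2.21 0.06 0.81] M [ 0.334 -0.591  0.38 ] w 0.0252 q [-0.49  0.65  1.58  0.    0.91 -0.48]
```

View pics/s7c.png

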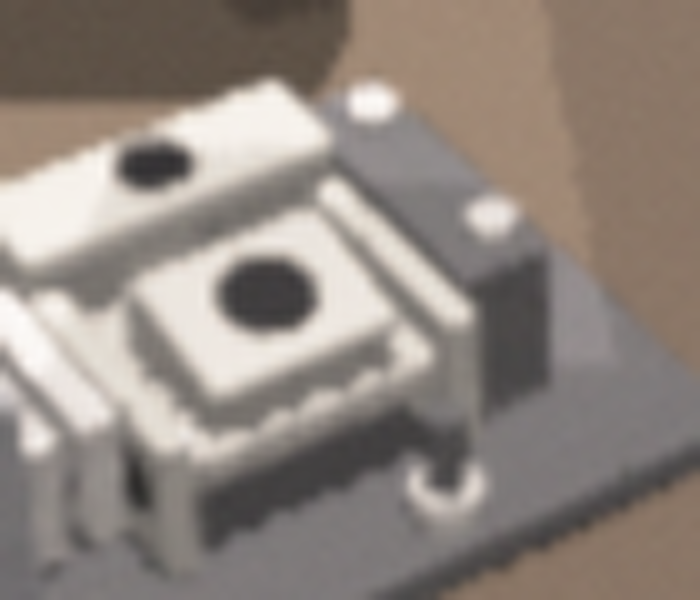

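Run:
```python
from h import *
a=cv2.imread("pics/scene0.png");b=cv2.imread("pics/s7.png")
f=lambda im:cv2.resize(im[250:275,175:215],None,fx=18,fy=18,interpolation=cv2.INTER_CUBIC)[:280]
cv2.imwrite("pics/cmp.png",np.vstack([f(a),f(b)]))
```

```text
(no output)
```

View pics/cmp.png

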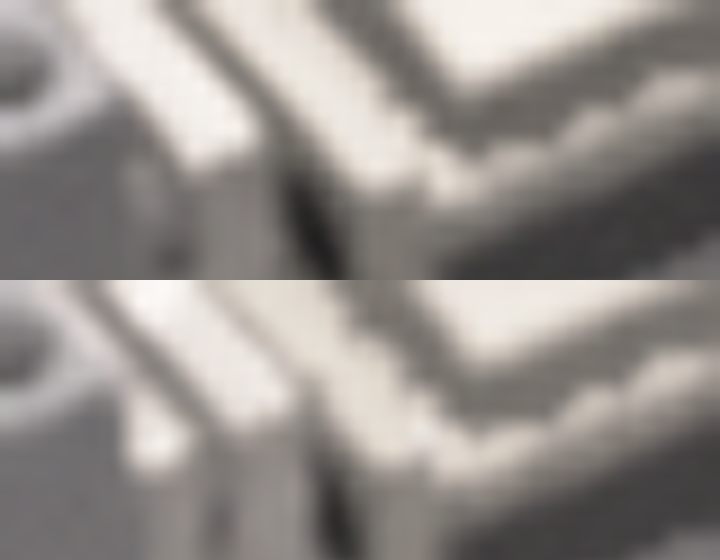

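The jaw has advanced about 2.5 px and the casting about 1 px, so bearing is near. I'll relieve the side load and go on in 4° steps.

Emit:
{"method": "play_rows", "body": {"series": [[0,-0.003,0,0.007,0,0,0],[0,0,0,0,0,0.012,0],[0,0,0,0,0,0.012,0],[0,0,0,0,0,0,0],[0,0,0,0,0,0,0]]}}

```text
time: 18.97
position: [0.5768, -0.1832, 0.1312]
tool_rot: [0.477, -0.522, 0.522, -0.477]
ft_force: [1.4, -0.0, 0.9]
grip_width: 0.0259
```

```bash
python3 -c "
from h import *
st()"
```

```text
t 18.97 pos [ 0.5768 -0.1832  0.1312] phi -5.20 tilt [ 0.     -0.0007] F [ 1.37 -0.01  0.93] M [ 0.038 -0.389  0.416] w 0.0259 q [-0.49  0.65  1.58 -0.    0.91 -0.4 ]
```

Emit:
{"method": "play_rows", "body": {"series": [[0,0,0,0,0,0.012,0],[0,0,0,0,0,0.012,0],[0,0,0,0,0,0,0],[0,0,0,0,0,0,0]]}}

```text
time: 19.3
position: [0.5769, -0.1831, 0.1312]
tool_rot: [0.457, -0.539, 0.54, -0.457]
ft_force: [1.5, 0.1, 1.1]
grip_width: 0.0254
```

```bash
python3 -c "
from h import *
st()"
```

```text
t 19.30 pos [ 0.5769 -0.1831  0.1312] phi -9.50 tilt [ 0.0003 -0.0007] F [1.49 0.14 1.11] M [-0.031 -0.46   0.534] w 0.0254 q [-0.49  0.65  1.58 -0.    0.91 -0.33]
```

```bash
python3 -c "
from h import *
L=[]
for i in range(8):
    im=eyes.camera('scene'); L.append(robot.get_obs()['moment'][2])
print(np.round(L,3),np.mean(L)); st()
cv2.imwrite('pics/s8.png',cv2.cvtColor(im,cv2.COLOR_RGB2BGR))
a=cv2.imread('pics/s7.png');b=cv2.imread('pics/s8.png');z=cv2.imread('pics/scene0.png')
f=lambda im:cv2.resize(im[238:275,180:225],None,fx=13,fy=13,interpolation=cv2.INTER_CUBIC)[:,:585]
cv2.imwrite('pics/cmp2.png',cv2.resize(np.hstack([f(z),f(b)]),None,fx=.68,fy=.68))
"
```

```text
[0.515 0.502 0.562 0.555 0.545 0.529 0.55  0.485] 0.5304361446837794
t 19.70 pos [ 0.5769 -0.1831  0.1312] phi -9.58 tilt [ 0.0004 -0.0005] F [ 1.73 -0.99  1.02] M [-0.259 -0.512  0.485] w 0.0257 q [-0.49  0.65  1.58 -0.    0.91 -0.32]
```

View pics/cmp2.png

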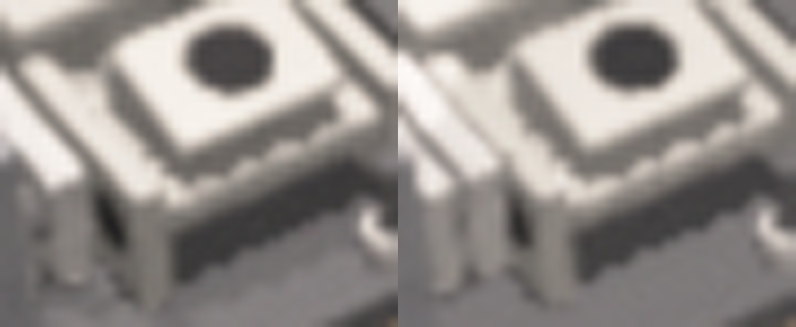

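Mean torque is 0.53 N·m against about 0.29–0.33 free, so roughly 25 N of clamping, inside the 20–30 N window. I'll back off slightly within the socket play to unload the wrist, then check.

Emit:
{"method": "play_rows", "body": {"series": [[0,0,0,0,0,-0.008,0],[0,0,0,0,0,-0.008,0],[0,0,0,0,0,0,0],[0,0,0,0,0,0,0]]}}

```text
time: 20.03
position: [0.5768, -0.1831, 0.1312]
tool_rot: [0.469, -0.529, 0.529, -0.469]
ft_force: [1.2, -1.1, 1.0]
grip_width: 0.0256
```

```bash
python3 -c "
from h import *
st()"
```

```text
t 20.03 pos [ 0.5768 -0.1831  0.1312] phi -6.83 tilt [ 0.0004 -0.0001] F [ 1.19 -1.05  1.02] M [-0.338 -0.484  0.071] w 0.0256 q [-0.49  0.65  1.58  0.    0.91 -0.37]
```

Emit:
{"method": "play_rows", "body": {"series": [[0,0.004,-0.003,0.005,0,0,0],[0,0,0,0,0,0,0],[0,0,0,0,0,0,0]], "grip_force": 10}}

```text
time: 20.28
position: [0.5769, -0.183, 0.1313]
tool_rot: [-0.47, 0.529, -0.528, 0.47]
ft_force: [1.2, 0.1, 1.2]
grip_width: 0.0258
```

```bash
python3 -c "
from h import *
st()"
```

```text
t 20.28 pos [ 0.5769 -0.183   0.1313] phi -6.76 tilt [-0.0008  0.0007] F [1.16 0.09 1.23] M [-0.126 -0.292  0.043] w 0.0258 q [-0.49  0.65  1.58  0.    0.91 -0.37]
```

Emit:
{"method": "play_rows", "body": {"series": [[0.5,0,0,0,0,0,0],[0.8,0,0,0,0,0,0],[0.9,0,0,0,0,0,0],[0.9,0,0,0,0,0,0],[0.9,0,0,0,0,0,0],[0.9,0,0,0,0,0,0],[0.9,0,0,0,0,0,0],[0.9,0,0,0,0,0,0]]}}

```text
time: 20.95
position: [0.5772, -0.1832, 0.1314]
tool_rot: [-0.47, 0.529, -0.528, 0.47]
ft_force: [-0.4, -0.1, -0.4]
grip_width: 0.0713
```

```bash
python3 -c "
from h import *
st()
snap('scene','s9',(100,140,150,150),5)"
```

```text
t 20.95 pos [ 0.5772 -0.1832  0.1314] phi -6.72 tilt [-0.0001  0.0001] F [-0.44 -0.1  -0.37] M [-0.064 -0.066  0.001] w 0.0713 q [-0.49  0.65  1.58  0.    0.91 -0.37]
```

View pics/s9c.png

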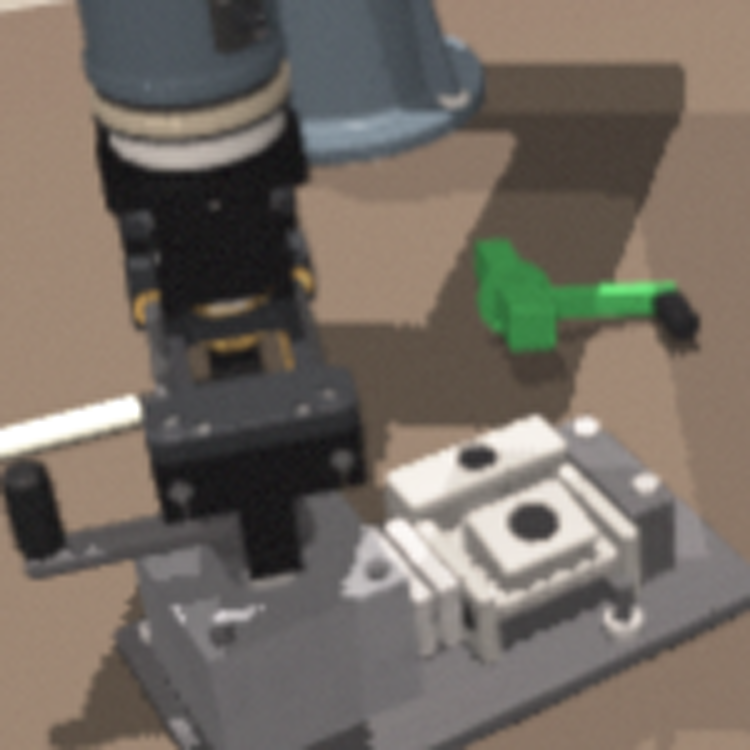

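The fingers are open and the wrist reads zero force. Retreating straight up.

Emit:
{"method": "play_rows", "body": {"series": [[0.9,0,-0.03,0,0,0,0],[0.9,0,-0.08,0,0,0,0],[0.9,0,-0.15,0,0,0,0],[0.9,0,-0.2,0,0,0,0],[0.9,0,-0.2,0,0,0,0],[0.9,0,-0.2,0,0,0,0],[0.9,0,-0.2,0,0,0,0],[0.9,0,-0.1,0,0,0,0],[0.9,0,0,0,0,0,0]]}}

```text
time: 21.75
position: [0.5787, -0.184, 0.2508]
tool_rot: [0.469, -0.526, 0.531, -0.471]
ft_force: [0.5, -0.8, 1.3]
grip_width: 0.0785
```

```bash
python3 -c "
from h import *
st()
snap('scene','s10',(100,160,150,140),5)
k=lambda P:(proj('scene',P)-[100,160]+.5)*5-.5
print('hub top if home',k([[.5757,-.1837,.144]]))"
```

```text
t 21.75 pos [ 0.5787 -0.184   0.2508] phi -6.72 tilt [ 0.0058 -0.0031] F [ 0.48 -0.79  1.29] M [-0.019 -0.133 -0.034] w 0.0785 q [-0.49  0.5   1.48  0.    1.16 -0.37]
hub top if home [[252.36351209 338.32050877]]
```

View pics/s10c.png

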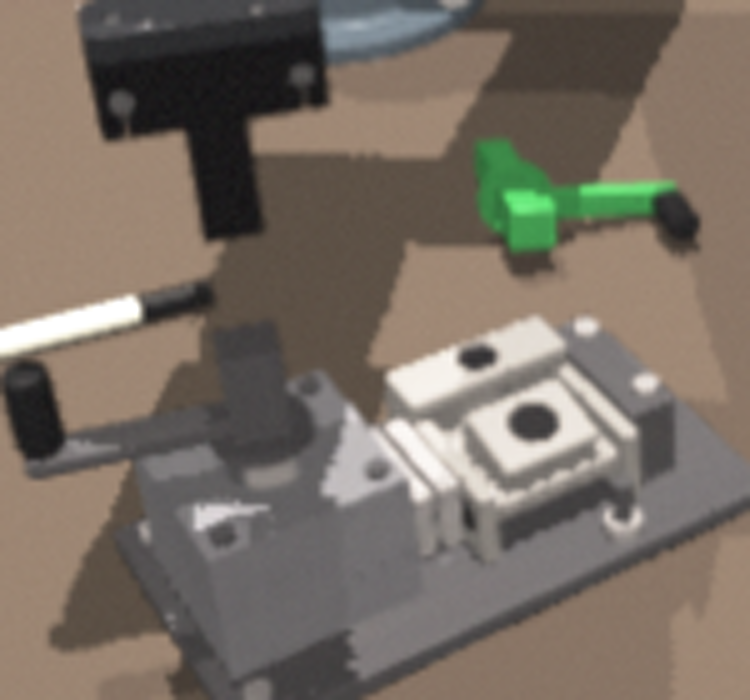

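```bash
python3 -c "
from h import *
a=cv2.imread('pics/s8.png');b=cv2.imread('pics/s10.png');z=cv2.imread('pics/scene0.png');t=cv2.imread('pics/top0.png')
f=lambda im:cv2.cvtColor(im[240:280,178:250],6).astype(np.float32)
print('s8->s10 shift',cv2.phaseCorrelate(f(a),f(b)))
g=lambda im,x0,x1,y0,y1:cv2.cvtColor(im[y0:y1,x0:x1],6).astype(np.float32)
for n,r in(('jaw',(180,192,246,270)),('casting',(198,222,232,262))): print(n,'0->s8',cv2.phaseCorrelate(g(z,*r),g(a,*r)),'s8->s10',cv2.phaseCorrelate(g(a,*r),g(b,*r)))
st()
im=snap('top','t10')
"
```

```text
s8->s10 shift ((-0.03468121842750804, 0.030567162555311), 0.9824585361613167)
jaw 0->s8 ((-3.684536901233164, 2.919561769182046), 0.22861983047591317) s8->s10 ((-0.18694410814300166, 0.16807452171308768), 0.9375361899534861)
casting 0->s8 ((0.6873598737583979, -0.13859562150202365), 1.0194875329732895) s8->s10 ((0.09778205777193882, 0.034538228947420535), 0.9951994869444105)
t 21.80 pos [ 0.5778 -0.1835  0.2489] phi -6.73 tilt [ 0.0029 -0.0015] F [0.74 1.11 0.4 ] M [-0.056 -0.065 -0.013] w 0.0785 q [-0.49  0.5   1.48  0.    1.16 -0.37]
```

View pics/t10.png

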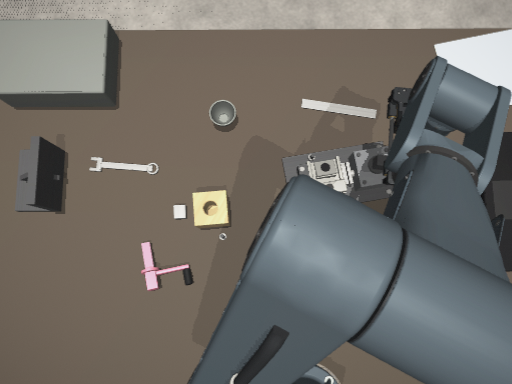

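```bash
python3 -c "
from h import *
print(ticket.hand_in()); st()"
```

```text
the job is handed in; nothing more can be done
None
the job is handed in; nothing more can be done
```

The casting is clamped, the crank is standing in the drive with the gripper clear, and the job is handed in at about 22 s of the 72 s allowed. No verdict was reported.

**What I did**
- I took the crank from its holder and lowered it into the well with no noticeable side force. It first touched at the missed-square level.
- I searched anticlockwise with about 7 N of downward push. The bar dropped into the square after turning 16–24°, and then lowered freely to the floor at TCP z = 0.1316, the predicted height.
- I turned clockwise about 65° in all. The torque rose from 0.28–0.33 N·m when free to a mean of 0.53 N·m.
- I backed off 2.7° within the socket's play, let go and rose straight up.

**Last checks**
- **Clamping force:** it comes to roughly 25 N (24–30 N). I worked it out from the torque rise rather than measuring it directly, and the free-turning baseline is uncertain because of side load on the crank.
- **Release:** the wrist read about zero force after opening, and the crank stands upright. Its collar was about 14 mm above the housing just after it went home, which is right for fully home; I did not re-measure after release.
- **Jaw and casting:** comparing pictures before and after release, the whole area and the casting shifted 0.1 px or less. A small crop on the jaw alone suggested 0.25 px, possibly shadow or a slight relaxation of up to about 0.5 mm, which would still leave it above 12 N.
- **Scene camera:** it placed the crank about 1.5 px off from the arm's own readings throughout. The well showed the same offset, so I trusted the position of one relative to the other.
- **Bystanders:** those visible looked unmoved. The arm hid the marker in the last top view, but it was in place in the scene view.

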